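# Fit a wheel spindle into the strut rail by its spring channel nut and put the wheel on it

## Robot

A 6-joint arm with a two-finger parallel gripper is mounted at the origin on a cart in front of the work surface, level with it; the furniture and walls round the work are solid. World frame = base frame: x ahead of the robot, y to its left, z up, the work surface at z = 0. Lengths are in m, angles in rad, forces in N, time in s.
With the tool pointing down it reaches from about 0.375 to 0.75 m from the base axis. Payload 9 kg.
Tool frame: the origin (TCP) lies at the very end of the fingers, on their centre line; the grasp point (between the pads) lies 19 mm behind it (grasp_offset is the distance from the TCP to the grasp point, in m); z points along the fingers, y is the line along which they close (so a half turn about z gives the same grasp; the last joint's range is limited). The gripper opens to 85 mm and grips with 20 to 120 N. Pads are 22 mm wide; open, the fingers measure 114 mm over their backs; the gripper's body (76 mm by 85 mm) begins 54 mm behind the grasp point. The pads swing forward as they close: fully open they stand 13 mm farther back than shut.
Start: joints at [-1.392, 0.104, 0.097, 1.564, 0, 1.353], TCP at [0.232, -0.553, 0.231] pointing down, gripper open.
Joint ranges: [-2.99, 2.99], [-0.84, 1.86], [-1.1, 1.16], [-1.84, 2.11], [-1.51, 1.56], [-3.14, 3.14]. Speed limits (rad/s): [2.22, 2.22, 2.57, 3.14, 3.14, 3.14].

## Interface

Orientations are given as a unit quaternion [x, y, z, w].
In Python, from bench import * gives the robot as it stands. The module is installed in compiled form; this text tells all that it offers. Calls block until the motion is done:
- goto(position, orientation): joint-space move of the TCP to a pose.
- line_to(position, attitude=None, feed=0.15): straight line of the TCP; attitude=None keeps the orientation; feed is the mean speed in m/s.
- goto_joints(angles): joint-space move.
- open_jaws() and gripper_close(strength=None): open the fingers fully, or close them until they stop; strength is the grip in N (None keeps the last).
- hold(seconds).
- inverse_kinematics(position, orientation): joint angles nearest the present ones, or None.
- read_state(): the state.
- read_camera(name): name is "scene" or "top" or "wrist"; returns a dict with "frame" (480x640x3 uint8, red, green, blue), "range_z" (480x640 float32, m along the optical axis (not along the pixel's ray), 0 where there is no reading), "fx", "fy", "cx", "cy" (pixels), "pose" (4x4, takes a point from camera to world coordinates); the wrist camera has in their place "mount" (4x4, takes a point from camera to tool coordinates, whose origin is the TCP and whose axes are the flange's). Camera axes: x right, y up, looking along -z (the intrinsics and any distortion apply to the point x, -y, -z); pixel columns grow to the right and rows downward; lengths in m; the calibration is good to about 2 mm. A picture is of the moment at which its call begins: read the wrist's pose just before it.
A pose or a line that the arm cannot do raises PlanningError and nothing moves.
- hand_in(): hands the job in; it is judged then, once.
The state is a dict: "time_s": time; "joint_positions": joint angles; "joint_velocities": joint speeds; "effort": joint torques, N m; "position": TCP position; "eef_rot": TCP orientation; "ft_force": force on the tool from outside, world axes, zero at the start; "ft_torque": the same for the moment, N m; "opening": opening from 0.0 (shut) to 1.0 (fully open); "grip_force": force on a finger pad.
Only numpy, scipy, OpenCV 4.12 (cv2) and the standard library are available. Lean on these libraries where they do the work, as an engineer would, in place of code of your own. Each camera call takes 0.05 s, during which the arm holds its last target. There are 200 camera calls.

## Task

Fit the loose wheel spindle into the strut rail at the yellow mark: pass its channel nut lengthwise through the slot, press it down against its spring saddle only as hard as the spring needs, give it a quarter turn clockwise and let go, so that the spring draws the nut's grooves up onto the channel lips. Then put the loose grey abrasive wheel on the spindle's pin, set down gently (not dropped) and fully home on the shoulder, and leave the things around it alone.

Things in the scene. Friction and masses are not known exactly. Their poses are not given: they have to be found in the camera images.
- rail: Rail stand, fixed: grey base plate 320 x 70 x 6 mm carrying a galvanised strut channel, 300 mm long, 42 wide, 42 tall, on levelling studs. Origin: centre of the plate's underside; x along the rail, z up. The channel's top stands 58 to 78 mm above the origin; its levelling varies and is not measured: feel for it. At x = +90 mm a spindle with a brown wheel is fitted (pin ends 55 mm over the top).
- rail_mark (a point): Place for the new spindle, x = -50 mm of the rail: point on the base plate (6 mm up) below the yellow mark on the lips. The channel's top slot, 22 mm wide, runs along the rail on this centre line between two lips 10 mm wide, each with a 3 mm thick edge turned down 7.5 mm along the slot. Inside, the channel is 37 mm wide and free to 39 mm below its top.
- spindle: Loose steel wheel spindle, 68 mm tall, about 0.25 kg, standing upright on its channel nut. Origin: centre of the nut's underside; z up the spindle, x along the nut. The nut is 35 mm long (x), 19 mm wide (y) and 9 mm thick. Above it come the spring saddle, the grip block and the pin (see their points).
- spindle_nut_top (a point): Middle of the nut's top, 9 mm up. Two grooves 6 mm wide, 3 mm deep cross the top 12.25 mm either side of it. Cut corners let the nut turn clockwise only (seen from above) under the lips; it meets the channel's walls about 7 degrees past 90. Let go across the channel it springs up, the lips enter the grooves, and the nut's underside hangs 13.5 mm below the channel's top.
- spindle_saddle_seat (a point): Underside of the free spring saddle, 10.5 mm above the nut's underside: round plate 40 mm across, 3 mm thick. It lands on the lips and yields up the spindle: 3 N at first contact, 1.2 N more per mm, hard stop after 9.5 mm (14.5 N). The nut can turn once it is pressed back 6 mm (10 N), better 7 to 9 mm. Over 30 N (press, jam or side load) harms the rail.
- spindle_grip (a point): Centre of the dark grip block, 35.5 mm above the nut's underside: from 27 to 44 mm, two flats 20 mm apart (at y = +-10 mm of the spindle), 26 mm long in x, a thin yellow line on each flat. Below it only the saddle's spring (the saddle's top stays below 24 mm).
- spindle_shoulder (a point): Top of the grip block, 44 mm above the nut's underside, on the axis; the wheel sits on it. From here the pin, 11 mm in diameter, rises 24 mm, its last 6 mm tapered to 6 mm.
- wheel: The loose dark grey abrasive wheel, lying flat: 51.5 mm in diameter, 12.7 mm thick, bore 14 mm with a brass bush, 0.06 kg, brittle. Origin: centre of its underside; z up. Between it and the rail a thick black hose crosses the worktop, up to 0.19 m high: carry things over it.
- stone: Bystander: grey refacing stone with a red patch, 32 x 72 x 22 mm, origin under its centre.
- hexkey_set: Bystander: blue folding hex key set, 26 x 95 x 21 mm, origin under its centre.
- sample_tin: Bystander: round white tin, 67 mm across, 33 mm tall, origin under its centre.
- leather: Bystander: red-brown stack of leather test discs, 63 mm across, 10 mm tall, origin under its centre.
Things that resemble listed ones, but are neither listed nor needed, are in the scene too. Leave any red look-alike of the spindle alone.

How it is judged:
On the way:
1. the nut is caught across the channel at the yellow mark, spring-loaded with the lips in its grooves, upright and let go, the wheel not yet on it (angle between the x axis of spindle and the y axis of rail, either way round below 0.16 rad and z of spindle in the frame of rail between 0.0425 and 0.0665 m and horizontal distance between spindle and rail_mark below 0.01 m and angle between spindle's own z axis and vertical below 0.08 rad and contact force between the fingers and spindle below 0.3 N and linear speed of spindle below 0.02 m/s and horizontal distance between wheel and spindle above 0.03 m and contact force between spindle and rail above 6 N), for 0.2 s.
At the end, for the whole second after the job is handed in: Spindle upright within 10 mm of the yellow mark, its nut across the channel (within 0.16 rad) and drawn up under the lips by its spring (over 6 N, underside 42.5 to 66.5 mm above the rail origin); the grey wheel flat on its shoulder (2.5 mm of height, 5 mm off-centre); all let go and at rest (angle between the x axis of spindle and the y axis of rail, either way round below 0.16 rad and z of spindle in the frame of rail between 0.0425 and 0.0665 m and horizontal distance between spindle and rail_mark below 0.01 m and angle between spindle's own z axis and vertical below 0.08 rad and horizontal distance between wheel and spindle below 0.005 m and angle between wheel's own z axis and vertical below 0.1 rad and z of wheel in the frame of spindle between 0.042 and 0.0465 m and linear speed of each of wheel, spindle below 0.02 m/s and contact force between spindle and rail above 6 N); the robot touches nothing.
It fails at once if the spindle is pressed or forced against the rail with more than 30 N (contact force between spindle and rail above 30 N).
It fails at once if the brittle wheel is dropped (falls free at more than 0.4 m/s) (contact force between the fingers and wheel below 0.05 N and linear speed of wheel above 0.4 m/s).
It fails at once if the wheel is pressed on the spindle with more than 25 N (contact force between wheel and spindle above 25 N).
It fails at once if a bystander is disturbed (moved more than 20 mm) (distance of any of stone, hexkey_set, sample_tin, leather from where it was at the start of the episode above 0.02 m).
It also fails if it takes over 72 s, if anything falls off the work surface, if the arm or the gripper's body presses on something with over 40 N, if the wrist force passes 120 N, or if a joint passes its speed limit or range.

## Working session

There is one attempt and no reset: what is moved stays moved. The work goes in short steps, each a Python script; the robot and the scene stay as the last script left them, time stands still between calls to the robot, and variables do not carry over. Pictures are saved under pics/ and viewed, at most 10 in all, crops included, and the job is handed in when it is done.

```bash
mkdir -p pics; python3 - <<'E'
from bench import *
import cv2,numpy as np
s=read_state();print(s)
for n in("scene","top"):
    c=read_camera(n);cv2.imwrite(f"pics/{n}0.png",c["frame"][:,:,::-1]);np.savez(f"{n}0.npz",**c)
    print(n,c["fx"],c["fy"],c["cx"],c["cy"],c["pose"].round(4).tolist(),[k for k in c])
E
```

```text
{'time_s': 0.0, 'joint_positions': array([-1.39171010e+00,  1.04729780e-01,  9.64484883e-02,  1.56392260e+00,
       -1.31975401e-06,  1.35309809e+00]), 'joint_velocities': array([-0.00134862,  0.0013831 ,  0.00039326, -0.00199738,  0.00086793,
        0.00033818]), 'effort': array([ 2.91331206e-03, -5.56930232e+01,  5.03652155e+01,  1.68251758e-02,
       -3.62719165e-04, -6.52431922e-06]), 'position': array([ 0.23181784, -0.55302578,  0.23049306]), 'eef_rot': array([ 9.80384482e-01,  1.97093308e-01,  1.29265986e-05, -7.03662352e-04]), 'ft_force': array([-0.0391377 , -0.01889081, -0.02061931]), 'ft_torque': array([-0.06193327,  0.01721873,  0.01122653]), 'grip_force': 0.0, 'opening': 1.0025311750328307}
scene 542.1867696590937 542.1867696590937 314.8456118488977 229.94463709109993 [[-0.458, 0.5133, -0.7258, -0.3956], [-0.8889, -0.2769, 0.3651, 0.3402], [-0.0136, 0.8123, 0.583, 0.7875], [0.0, 0.0, 0.0, 1.0]] ['frame', 'range_z', 'fx', 'fy', 'cx', 'cy', 'pose']
top 435.00746463106964 435.00746463106964 310.4526708784234 239.22147540108574 [[0.0142, 0.9952, -0.097, 0.4249], [-0.9996, 0.012, -0.0236, -0.1454], [-0.0223, 0.0973, 0.995, 1.0804], [0.0, 0.0, 0.0, 1.0]] ['frame', 'range_z', 'fx', 'fy', 'cx', 'cy', 'pose']
```

View pics/top0.png

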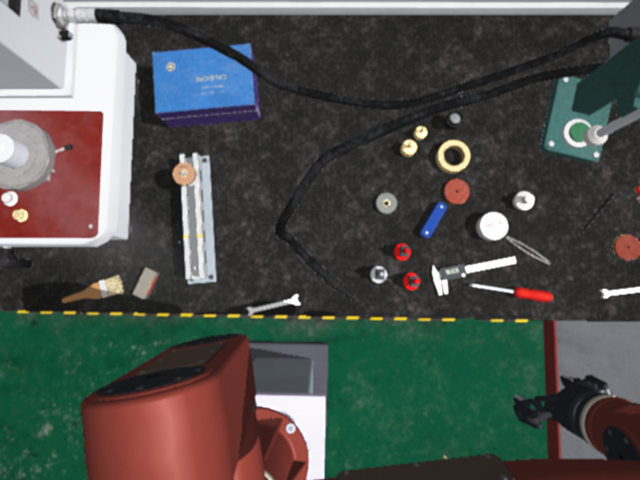

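View pics/scene0.png

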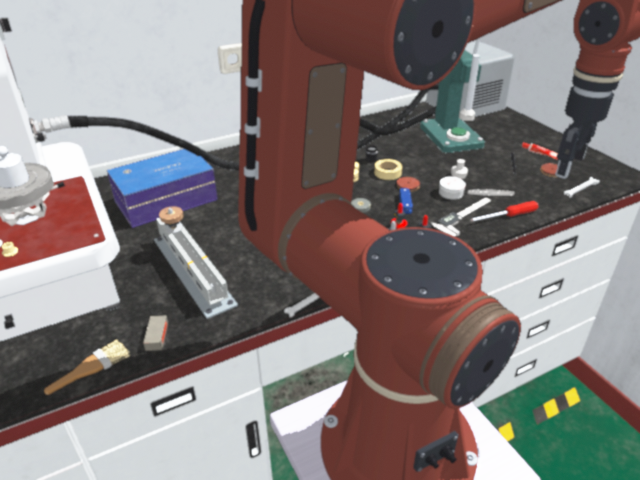

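```bash
cat > h.py <<'E'
import numpy as np,cv2
def world(c,u,v,T=None,z=None):
    """pixel->world, by depth or by intersection with plane z"""
    T=c["pose"] if T is None else T
    r=np.array([(u-c["cx"])/c["fx"],-(v-c["cy"])/c["fy"],-1.])
    if z is None: return (T@np.r_[r*float(c["range_z"][int(round(v)),int(round(u))]),1])[:3]
    d=T[:3,:3]@r; return T[:3,3]+d*(z-T[2,3])/d[2]
E
python3 - <<'E'
from h import *
c=dict(np.load("top0.npz"))
for n,u,v in[("spindle",379,274),("wheelrim",394,207),("wheel",386,203),("red1",402,252),("brown",184,173),("plate far R",208,160),("plate near R",211,279),("lip",188,235),("lipR",203,235),("slot",196,235),("hose",282,230),("hose",300,190),("hose",330,155),("hose",310,265),("bench",250,200),("tin",492,226),("leather",457,191),("hex",433,219),("stone",146,283)]: print(n,world(c,u,v).round(4))
f=c["frame"][:,:,::-1]
a=cv2.resize(f[145:295,130:230],None,fx=4,fy=4,interpolation=2);b=cv2.resize(f[185:295,360:460],None,fx=4,fy=4,interpolation=2)
im=np.zeros((600,800,3),np.uint8);im[:,:400]=a;im[:440,400:]=b;cv2.imwrite("pics/crop1.png",im)
E
```

```text
spindle [ 0.4448 -0.2816  0.064 ]
wheelrim [ 0.6112 -0.3252  0.0152]
wheel [ 6.237e-01 -3.078e-01  5.000e-04]
red1 [ 0.498  -0.3384  0.0459]
brown [0.6663 0.1668 0.1186]
plate far R [0.7285 0.1431 0.0071]
plate near R [0.4279 0.1238 0.0094]
lip [0.5306 0.1688 0.0633]
lipR [0.5325 0.137  0.0491]
slot [0.535  0.1612 0.024 ]
hose [ 0.5404 -0.0574  0.1035]
hose [ 0.6182 -0.1001  0.1721]
hose [ 0.6923 -0.1628  0.1806]
hose [ 0.4649 -0.1202  0.0285]
bench [0.6275 0.034  0.0025]
tin [ 0.5643 -0.5568  0.0326]
leather [ 0.6543 -0.4825  0.0079]
hex [ 0.5814 -0.4189  0.0212]
stone [0.4159 0.2799 0.0219]
```

View pics/crop1.png

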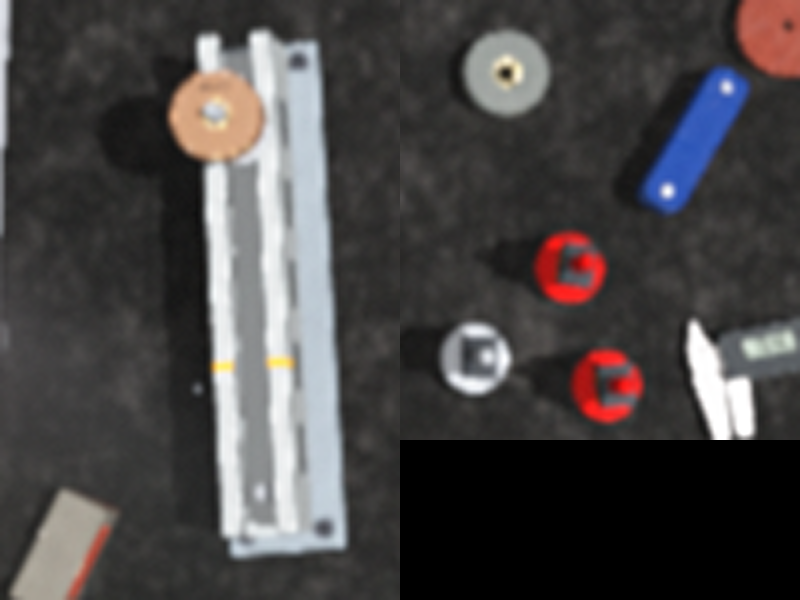

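```bash
cat >> h.py <<'E'
from bench import *
from scipy.spatial.transform import Rotation as R
def down(a): return (R.from_euler('z',a)*R.from_euler('x',np.pi)).as_quat()
def tcpT():
    s=read_state();T=np.eye(4);T[:3,:3]=R.from_quat(s["eef_rot"]).as_matrix();T[:3,3]=s["position"];return T
def wrist(name):
    T=tcpT();c=read_camera("wrist");c["pose"]=T@c["mount"];np.savez(name+".npz",**c);cv2.imwrite(f"pics/{name}.png",c["frame"][:,:,::-1]);return c
E
python3 - <<'E'
from h import *
M=read_camera("wrist")["mount"];print(M.round(3).tolist())
a=R.from_quat(read_state()["eef_rot"]).as_euler('xyz');print(a)
def look(p,h,a,name):
    Rm=R.from_quat(down(a)).as_matrix(); k=Rm@M[:3,3]; d=Rm@(-M[:3,2])
    D=(h+k[2]-p[2])/-d[2]; t=np.array(p)-d*D-k; goto([t[0],t[1],h],down(a)); hold(.3)
    print(name,read_state()["position"],read_state()["time_s"],read_state()["joint_positions"].round(2)); wrist(name)
look([.443,-.29,.03],.22,a[2],"w_sp")
look([.535,.155,.065],.25,a[2]+.9,"w_rail")
E
```

```text
[[0.001, 0.949, 0.316, 0.082], [1.0, -0.0, -0.001, 0.001], [-0.001, 0.316, -0.949, -0.143], [0.0, 0.0, 0.0, 1.0]]
[-3.14055013e+00 -2.16335039e-04  3.96790025e-01]
w_sp [ 0.46811324 -0.27827015  0.21996856] 1.8083 [-0.78 -0.07 -0.1   1.54 -0.    1.97]
w_rail [0.54082455 0.18044713 0.24996977] 3.8583 [ 0.09  0.02  0.04  1.59 -0.    1.94]
```

View pics/w_sp.png

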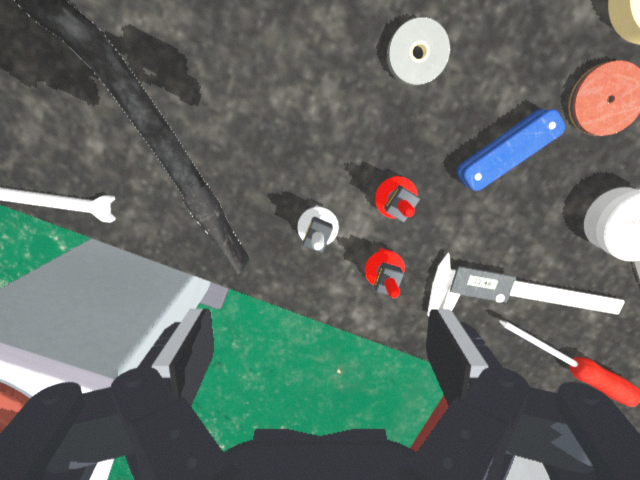

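View pics/w_rail.png

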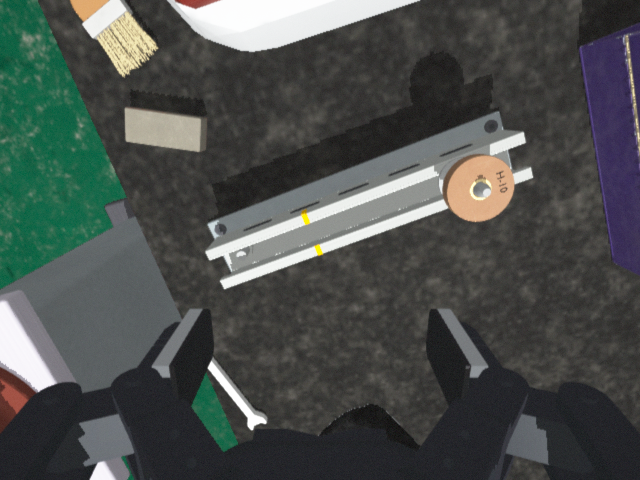

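```bash
python3 - <<'E'
from h import *
a=np.load("w_sp.npz")["frame"][190:260,285:352,::-1]; b=np.load("w_rail.npz")["frame"][190:270,262:362,::-1]
im=np.zeros((600,800,3),np.uint8)
a=cv2.resize(a,None,fx=6,fy=6,interpolation=2); b=cv2.resize(b,None,fx=3.9,fy=3.9,interpolation=2)
im[:a.shape[0],:a.shape[1]]=a; im[:b.shape[0],405:405+b.shape[1]]=b[:,:395]
cv2.imwrite("pics/crop2.png",im)
E
```

```text
(no output)
```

View pics/crop2.png

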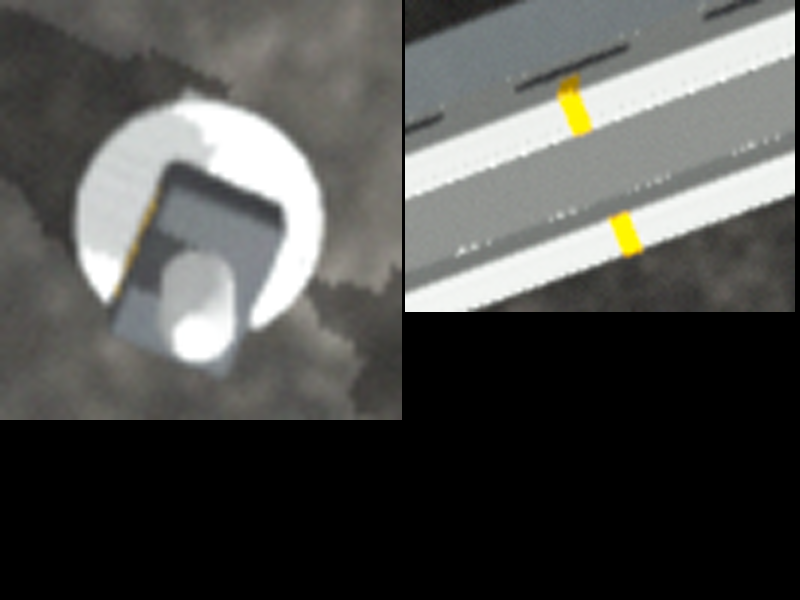

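```bash
python3 - <<'E'
from h import *
c=dict(np.load("w_sp.npz"));f=lambda x,y:(285+(x+.5)/6-.5,190+(y+.5)/6-.5)
C=np.array([world(c,*f(*p),z=.044) for p in[(165,182),(278,222),(232,375),(112,325)]]);print(C.round(4).tolist())
print("mid",C.mean(0)); e=lambda i,j:C[j]-C[i]
for i,j in[(0,3),(1,2),(0,1),(3,2)]: d=e(i,j);print(np.linalg.norm(d),np.degrees(np.arctan2(d[1],d[0])))
print("saddle",world(c,*f(200,215),z=.0135),world(c,*f(200,215)),"pin",world(c,*f(200,340),z=.068),world(c,*f(200,340)))
for n,u,v,z in[("red1",397,197,.0135),("red2",385,268,.0135),("red1p",407,210,.068),("red2p",393,289,.068),("wheel",418,51,.0127),("wheelL",388,51,.0127),("wheelR",450,51,.0127)]: print(n,world(c,u,v,z=z).round(4))
r=dict(np.load("w_rail.npz"));g=lambda x,y:(262+(x-405+.5)/3.9-.5,190+(y+.5)/3.9-.5)
def dep(u,v):
    return [world(r,u+i,v+j)[2] for i in(-1,0,1) for j in(-1,0,1)]
for p in[(574,114),(626,235)]: print(p,g(*p),np.median(dep(*g(*p))),world(r,*g(*p)).round(4))
# top surface cloud
T=r["pose"];v,u=np.mgrid[100:300,190:540];d=r["range_z"][100:300,190:540]
P=np.stack([(u-r["cx"])/r["fx"]*d,-(v-r["cy"])/r["fy"]*d,-d,np.ones_like(d)],-1)@T.T
P=P[...,:3].reshape(-1,3);k=(P[:,2]>.055)&(P[:,2]<.082)&(P[:,0]<.63)
print(np.histogram(P[k,2],27,(.055,.082))[0]);
Q=P[k]
m=np.median(Q[:,2]);Q=Q[abs(Q[:,2]-m)<.002];A=cv2.fitLine(Q[:,:2].astype(np.float32),cv2.DIST_L2,0,.01,.01).ravel();print(m,A,np.degrees(np.arctan2(A[1],A[0])))
print("plane",np.linalg.lstsq(np.c_[Q,np.ones(len(Q))][:,[0,1,3]],Q[:,2],rcond=None)[0])
n=np.array([-A[1],A[0]]);o=(Q[:,:2]-A[2:])@n;print(np.histogram(o,24,(-.024,.024))[0])
E
```

```text
[[0.4593, -0.2765, 0.044], [0.4601, -0.2943, 0.044], [0.4352, -0.2974, 0.044], [0.4356, -0.2776, 0.044]]
mid [ 0.44755133 -0.28645296  0.044     ]
0.02378906406906944 -177.2618691600731
0.02516630527581616 -172.84678632514417
0.01782696841027594 -87.51330961338708
0.019812311427892075 -91.25826432018572
saddle [ 0.44822632 -0.2865915   0.0135    ] [ 0.45689371 -0.28310029  0.044866  ] pin [ 0.44648631 -0.28752942  0.068     ] [ 0.44680147 -0.28740171  0.06894544]
red1 [ 0.5033 -0.3451  0.0135]
red2 [ 0.4329 -0.3666  0.0135]
red1p [ 0.5032 -0.3422  0.068 ]
red2p [ 0.4352 -0.3631  0.068 ]
wheel [ 0.6229 -0.3056  0.0127]
wheelL [ 0.6131 -0.2822  0.0127]
wheelR [ 0.6333 -0.3306  0.0127]
(574, 114) (304.96153846153845, 218.85897435897436) 0.06636463335575804 [0.5272 0.1734 0.0656]
(626, 235) (318.2948717948718, 249.8846153846154) 0.06576924932569406 [0.5307 0.1413 0.0659]
[  47   47   56   96   97  127  116  136  194 1038 2352 1053   90    1
    0    0    0    0    0    0    0    0    0    0    0    0    0]
0.06535449751412861 [0.99514323 0.09843757 0.5331935  0.15890016] 5.6492057
plane [0.00057014 0.00012228 0.06515727]
[ 25 373 426 425 420 473  71   0   0   0   0   0   0   0   0   0  28 434
 473 480 462 504  51   0]
```

```bash
cat >> h.py <<'E'
def cloud(c):
    v,u=np.mgrid[:480,:640];d=c["range_z"]
    P=np.stack([(u-c["cx"])/c["fx"]*d,-(v-c["cy"])/c["fy"]*d,-d,np.ones_like(d)],-1)@c["pose"].T
    return P[d>0][:,:3]
def block(c,p,z0=0):
    P=cloud(c);P=P[np.hypot(*(P[:,:2]-p[:2]).T)<.03]
    B=P[(P[:,2]>z0+.0425)&(P[:,2]<z0+.0475)];r=cv2.minAreaRect((B[:,:2]*1000).astype(np.float32));return r,np.median(B[:,2]),len(B),P[P[:,2]>z0+.062].mean(0)
def look(p,h,a,name):
    M=read_camera("wrist")["mount"];Rm=R.from_quat(down(a)).as_matrix(); k=Rm@M[:3,3]; d=Rm@(-M[:3,2])
    D=(h+k[2]-p[2])/-d[2]; t=np.array(p)-d*D-k; goto([t[0],t[1],h],down(a)); hold(.3); return wrist(name)
E
python3 - <<'E'
from h import *
print(block(dict(np.load("w_sp.npz")),[.4473,-.2868]))
a=np.pi+.06;q=down(a)
goto([.4473,-.2863,.13],q);line_to([.4473,-.2863,.026],feed=.1)
gripper_close(30);s=read_state();print(s["position"],s["opening"],s["grip_force"],s["ft_force"],R.from_quat(s["eef_rot"]).as_euler('xyz'))
open_jaws();line_to([.4473,-.2863,.13])
c=look([.4473,-.2868,.04],.2,a,"w_sp2");print(block(c,[.4473,-.2868]),read_state()["position"],read_state()["time_s"])
t=read_camera("top")
cv2.imwrite("pics/sp2.png",np.hstack([c["frame"][130:430,170:470],cv2.resize(t["frame"][230:305,360:435],(300,300))])[:,:,::-1])
E
```

```text
(((446.65753173828125, -286.85302734375), (25.797529220581055, 20.038713455200195), 1.0602809190750122), np.float64(0.04409235176562604), 419, array([ 0.44756298, -0.28641227,  0.06589284]))
[ 0.44737612 -0.28636324  0.02617883] 0.2288300239612215 32.738415598869324 [0.94865984 0.50600393 2.41030533] [-3.14144728e+00  1.74211465e-04 -3.08160186e+00]
(((445.7851257324219, -286.922119140625), (25.67435073852539, 19.539287567138672), 3.268331527709961), np.float64(0.04417248356568282), 466, array([ 0.42660404, -0.28823708,  0.20831122])) [ 0.42571599 -0.28674555  0.19895204] 10.3917
```

View pics/sp2.png

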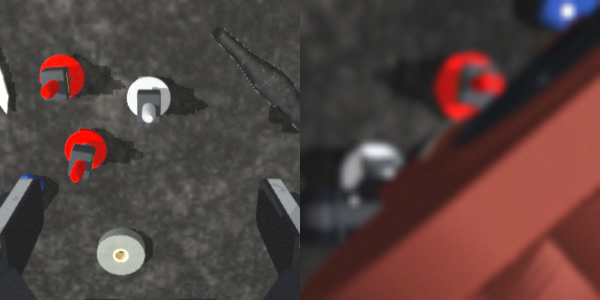

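```bash
python3 - <<'E'
from h import *
a=np.pi+.0986
c=look([.529,.1575,.065],.22,a,"w_rail2")
P=cloud(c);k=(P[:,2]>.06)&(P[:,2]<.07)&(abs(P[:,0]-.53)<.11)&(abs(P[:,1]-.157)<.045);Q=P[k];m=np.median(Q[:,2]);Q=Q[abs(Q[:,2]-m)<.0015]
A=cv2.fitLine(Q[:,:2].astype(np.float32),cv2.DIST_L2,0,.001,.001).ravel();print(m,np.degrees(np.arctan2(A[1],A[0])),len(Q))
n=np.array([-A[1],A[0]])*np.sign(A[0]);o=(Q[:,:2]-[.529,.1575])@n
s=np.abs((Q[:,:2]-[.529,.1575])@A[:2])
for lo,hi in((0,.04),(.04,.1)):
    q=np.sort(o[(s>=lo)&(s<hi)]);i=np.argmax(np.diff(q));print(np.percentile(q[:i+1],[1,50,99]).round(5),np.percentile(q[i+1:],[1,50,99]).round(5),q[i],q[i+1])
hsv=cv2.cvtColor(c["frame"],cv2.COLOR_RGB2HSV);mk=cv2.inRange(hsv,(20,150,120),(35,255,255));N,L,S,C=cv2.connectedComponentsWithStats(mk)
for i in range(1,N):
    if S[i,4]>8:
        w=world(c,*C[i],z=m);print(S[i],w.round(4))
print(read_state()["time_s"],read_state()["joint_positions"].round(2))
cv2.imwrite("pics/rail2.png",c["frame"][:,:,::-1])
E
```

```text
0.06552773728857836 5.6675544 5504
[-0.0207  -0.01573 -0.01079] [0.0111  0.01609 0.02099] -0.010706980353196914 0.010983739154283403
[-0.02084 -0.01582 -0.01079] [0.01117 0.01614 0.02123] -0.010584323004257178 0.01073268304280453
[296 235  12   5  58] [0.5302 0.142  0.0655]
[334 235  12   6  59] [0.5278 0.1737 0.0655]
12.5 [ 0.05 -0.1  -0.13  1.54 -0.   -0.05]
```

```bash
cat >> h.py <<'E'
def ft(n=8):
    F=[]
    for _ in range(n): hold(.02);F.append(read_state()["ft_force"])
    return np.mean(F,0)
E
python3 - <<'E'
from h import *
q=down(np.pi+.0575)
goto([.4462,-.2864,.13],q);line_to([.4462,-.2864,.0262],feed=.12)
gripper_close(70);s=read_state();print(s["position"],s["opening"],s["grip_force"])
zg=s["position"][2]
line_to([.4462,-.2864,.28],feed=.25)
p=np.array([.5294,.1582,0]);goto(p+[0,0,.28],down(np.pi+.0989));line_to(p+[0,0,.12],feed=.2);hold(.2)
f0=ft();print("f0",f0,zg,read_state()["opening"],read_state()["time_s"])
for z in np.r_[.105,.098,np.arange(.095,.0845,-.0015)]:
    line_to(p+[0,0,z],feed=.03);f=ft(3)-f0;print(round(z,4),read_state()["position"].round(4),f.round(2))
    if np.linalg.norm(f)>5: break
print(read_state()["time_s"],read_state()["opening"])
E
```

```text
[ 0.44646477 -0.28655038  0.0266061 ] 0.21691970923007037 69.32516813278198
f0 [-0.26868876  0.23726127 -2.56731598] 0.026606104277755158 0.2131351495089078 19.9167
0.105 [0.5295 0.1582 0.1051] [ 0.27  0.09 -0.01]
0.098 [0.5293 0.1582 0.0979] [ 0.21 -0.03  0.2 ]
0.095 [0.5293 0.1582 0.0949] [-0.27 -0.52  0.12]
0.0935 [0.5294 0.1582 0.0935] [0.11 0.46 0.23]
0.092 [0.5293 0.1582 0.0919] [ 0.29  0.33 -0.23]
0.0905 [0.5294 0.1582 0.0904] [ 0.21 -0.23 -0.05]
0.089 [0.5294 0.1582 0.0889] [ 0.32 -0.24 -0.39]
0.0875 [0.5293 0.1582 0.0874] [-0.07 -0.46 -0.05]
0.086 [0.5294 0.1582 0.0859] [ 0.62 -0.39 -0.08]
23.15 0.21684256896137633
```

```bash
python3 - <<'E'
from h import *
p=np.array([.5294,.1582,0]);f0=np.array([-.1,.15,-2.6]);z=.084
while z>.068:
    line_to(p+[0,0,z],feed=.03);f=ft(4)-f0;print(round(z,4),read_state()["position"][2].round(4),f.round(2))
    if f[2]>12 or np.hypot(*f[:2])>6: break
    z-=.001
print(read_state()["time_s"],read_state()["opening"])
E
```

```text
0.084 0.0839 [0.04 0.2  0.45]
0.083 0.083 [0.18 0.4  0.17]
0.082 0.082 [0.58 0.06 0.03]
0.081 0.0813 [-0.92  0.11  4.3 ]
0.08 0.0802 [-1.07  0.23  4.93]
0.079 0.0792 [-0.38  0.02  6.13]
0.078 0.0782 [0.37 0.88 7.18]
0.077 0.0773 [-0.11  0.6   8.51]
0.076 0.0764 [-1.26  0.8   9.37]
0.075 0.0755 [-1.08  0.76 10.6 ]
0.074 0.0746 [-1.95  0.14 11.61]
0.073 0.0738 [-2.24  0.66 12.75]
26.95 0.2121044771821727
```

```bash
python3 - <<'E'
from h import *
p=np.array([.5294,.1582,.073]);f0=np.array([-.1,.15,-2.6]);ok=True
for d in range(15,91,15):
    goto(p,down(np.pi+.0989-np.radians(d)));f=ft(3)-f0;s=read_state()
    print(d,f.round(2),s["ft_torque"][2].round(2),s["position"].round(4),s["joint_positions"][5].round(3))
    if f[2]>20 or np.hypot(*f[:2])>12: ok=False;break
if ok:
    for z in(.075,.077,.078,.0786,.0792):
        line_to([p[0],p[1],z],feed=.03);f=ft(4)-f0;print(z,read_state()["position"][2].round(4),f.round(2))
        if f[2]<-1.5: break
print(read_state()["time_s"])
E
```

```text
15 [-0.51 -0.58 12.23] -0.12 [0.5301 0.1581 0.074 ] 0.217
30 [-0.6  -0.29 12.07] -0.06 [0.5303 0.1581 0.074 ] 0.479
45 [-0.44 -0.25 11.73] -0.1 [0.5302 0.1581 0.074 ] 0.74
60 [-0.08 -0.73 12.04] -0.1 [0.5302 0.1581 0.074 ] 1.002
75 [-0.72 -0.44 12.32] -0.12 [0.5302 0.1581 0.074 ] 1.264
90 [-0.56 -1.01 12.58] -0.08 [0.5301 0.158  0.074 ] 1.526
0.075 0.0758 [ 0.17 -0.56 10.49]
0.077 0.0775 [ 1.06 -1.04  7.97]
0.078 0.0783 [ 3.02 -0.97  7.61]
0.0786 0.0785 [ 5.26 -1.33  4.05]
0.0792 0.0786 [ 8.08 -1.36 -0.47]
30.9833
```

```bash
python3 - <<'E'
from h import *
open_jaws();hold(.3);s=read_state();print(s["ft_force"],s["opening"])
line_to([.5294,.1582,.16],feed=.15)
a=np.pi+.0989-np.pi/2
c=look([.529,.158,.09],.25,a,"w_fit");print(block(c,[.529,.158],.052),read_state()["time_s"])
P=cloud(c);B=P[(np.hypot(P[:,0]-.529,P[:,1]-.158)<.03)];print(np.histogram(B[:,2],16,(.05,.13)))
cv2.imwrite("pics/fit.png",cv2.resize(c["frame"][120:360,160:480],(800,600))[:,:,::-1])
E
```

```text
[-0.31635273  0.32554294  0.29476747] 0.997031123075506
(((531.3860473632812, 158.9729461669922), (19.40459442138672, 25.817211151123047), 5.940776348114014), np.float64(0.09598755094642442), 468, array([0.52705219, 0.18270641, 0.29145791])) 33.4917
(array([  49,   77,  234, 1215,   10,    0,   30,   41,   82,  443,   22,
         22,   42,   91,   28,    0]), array([0.05 , 0.055, 0.06 , 0.065, 0.07 , 0.075, 0.08 , 0.085, 0.09 ,
       0.095, 0.1  , 0.105, 0.11 , 0.115, 0.12 , 0.125, 0.13 ]))
```

View pics/fit.png

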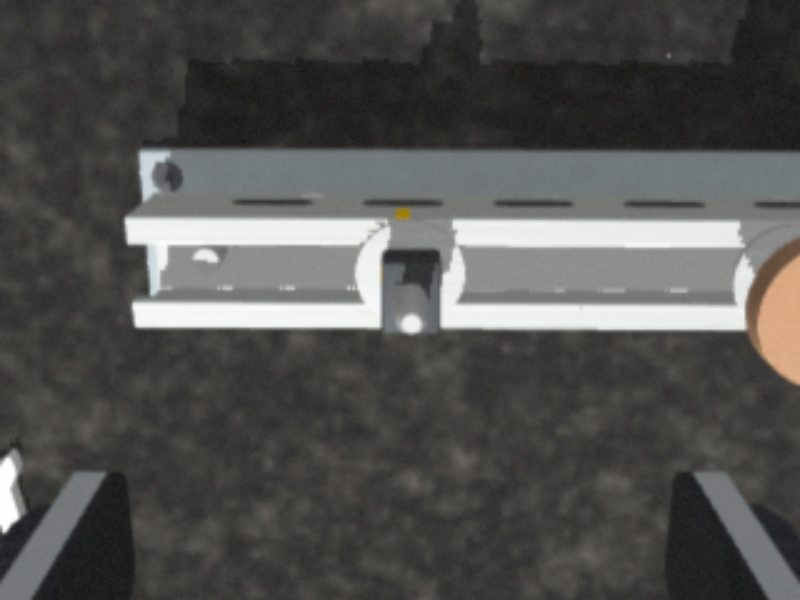

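```bash
python3 - <<'E'
from h import *
a=np.pi+.0989-np.pi/2;q=down(a);ty=np.array([np.sin(a),-np.cos(a)]);tx=np.array([np.cos(a),np.sin(a)])
bias=tx*.00045-ty*.00056
P=cloud(dict(np.load("w_fit.npz")));B=P[(np.hypot(P[:,0]-.5314,P[:,1]-.159)<.03)]
for lo,hi in((.100,.113),(.113,.1185),(.1185,.122)):
    k=B[(B[:,2]>lo)&(B[:,2]<hi)];print(lo,k.mean(0).round(4),len(k))
line_to(read_state()["position"]+[0,0,.03])
c=look([.623,-.306,.01],.22,a,"w_wh");P=cloud(c);W=P[(P[:,2]>.0105)&(P[:,2]<.0155)&(np.hypot(P[:,0]-.623,P[:,1]+.306)<.04)]
(x,y),r=cv2.minEnclosingCircle((W[:,:2]*1000).astype(np.float32));print(x,y,r,np.median(W[:,2]))
assert abs(r-25.75)<1.5
w=np.array([x,y])/1000-bias;print(w)
goto([*w,.11],q);line_to([*w,-.0005],feed=.1);hold(.1);print(read_state()["position"],read_state()["ft_force"])
gripper_close(35);s=read_state();print(s["position"],s["opening"],s["grip_force"],s["ft_force"])
if s["opening"]>.3:
    line_to([*w,.28],feed=.2);hold(.2);s=read_state();print(s["opening"],s["grip_force"],s["ft_force"],s["time_s"])
E
```

```text
0.1 [0.5314 0.1629 0.107 ] 64
0.113 [0.5313 0.1611 0.1159] 77
0.1185 [0.5317 0.1592 0.1198] 64
623.2703247070312 -306.6656188964844 26.035579681396484 0.01290955172504965
[ 0.62387202 -0.30705813]
[ 6.24380845e-01 -3.07426613e-01  4.30466136e-04] [ 0.4762364  -0.48110332 -0.25643305]
[ 6.24168123e-01 -3.07282643e-01  2.32563990e-04] 0.5763106515939072 36.38565519824624 [-1.36023462  0.39983947  6.35306374]
0.5754406990777843 36.24424329958856 [ 0.54438675  0.11340512 -0.53311954] 40.0083
```

```bash
python3 - <<'E'
from h import *
q=down(np.pi+.0989-np.pi/2);p=np.array([.532,.1587,0])
goto(p+[0,0,.28],q);line_to(p+[0,0,.14],feed=.15);hold(.2);f0=ft();print(f0)
for z in np.r_[.130,.124,np.arange(.121,.098,-.002),np.arange(.0985,.094,-.0005)]:
    line_to(p+[0,0,z],feed=.04);f=ft(3)-f0;print(round(z,4),read_state()["position"].round(4),f.round(2))
    if f[2]>2.5 or np.hypot(*f[:2])>5: break
print(read_state()["time_s"])
E
```

```text
[ 0.33558515  0.14622581 -0.92577423]
0.13 [0.5319 0.1587 0.1298] [-0.36 -0.36  0.35]
0.124 [0.5319 0.1587 0.1238] [-0.58 -0.03  0.69]
0.121 [0.532  0.1587 0.1209] [-0.45 -0.56  0.42]
0.119 [0.5319 0.1587 0.1189] [-0.82  0.57  0.61]
0.117 [0.5319 0.1587 0.1169] [-0.31 -0.87  0.62]
0.115 [0.5319 0.1587 0.1149] [ 0.03 -0.48  0.62]
0.113 [0.5318 0.1587 0.1128] [-0.96 -0.81  0.17]
0.111 [0.5318 0.1587 0.1108] [-1.43 -0.65  0.46]
0.109 [0.5319 0.1586 0.1088] [-1.9  -0.8  -0.52]
0.107 [0.5319 0.1587 0.1068] [-1.88 -0.9  -0.35]
0.105 [0.5319 0.1587 0.1048] [-2.53 -1.48 -0.29]
0.103 [0.5319 0.1587 0.1029] [-1.97 -1.32 -0.15]
0.101 [0.5319 0.1587 0.1008] [-2.45 -1.49 -0.27]
0.099 [0.5319 0.1587 0.0988] [-2.41 -1.51 -0.66]
0.0985 [0.532  0.1587 0.0985] [-2.58 -1.3   0.86]
0.098 [0.532  0.1587 0.0981] [-2.7  -1.09  1.82]
0.0975 [0.532  0.1587 0.0975] [-3.03 -1.54  1.61]
0.097 [0.532  0.1587 0.097 ] [-2.59 -1.13  1.5 ]
0.0965 [0.532  0.1587 0.0964] [-2.5  -1.61  0.93]
0.096 [0.5321 0.1587 0.0961] [-2.97 -1.28  2.48]
0.0955 [0.5321 0.1587 0.0957] [-3.71 -1.73  6.12]
49.6583
```

```bash
python3 - <<'E'
from h import *
open_jaws();hold(.3);line_to([.532,.1587,.2],feed=.15)
c=look([.532,.158,.1],.26,np.pi+.0989-np.pi/2,"w_end")
P=cloud(c);B=P[np.hypot(P[:,0]-.531,P[:,1]-.159)<.035]
W=B[(B[:,2]>.104)&(B[:,2]<.1125)];print(np.histogram(B[:,2],20,(.09,.13)),cv2.minEnclosingCircle((W[:,:2]*1000).astype(np.float32)),np.median(W[:,2]))
print("plane",np.linalg.lstsq(np.c_[W[:,:2],np.ones(len(W))],W[:,2],rcond=None)[0],read_state()["time_s"],read_state()["ft_force"])
cv2.imwrite("pics/end.png",c["frame"][:,:,::-1])
E
```

```text
(array([   0,    0,    7,   26,   29,   36,   33,   40,  388, 2242,   94,
         13,   33,   28,   40,   27,    0,    0,    0,    0]), array([0.09 , 0.092, 0.094, 0.096, 0.098, 0.1  , 0.102, 0.104, 0.106,
       0.108, 0.11 , 0.112, 0.114, 0.116, 0.118, 0.12 , 0.122, 0.124,
       0.126, 0.128, 0.13 ])) ((533.063232421875, 159.3811798095703), 25.974010467529297) 0.10877298961992943
plane [ 0.00123023 -0.00652495  0.10909769] 52.025 [ 0.51420052 -0.61262323  0.3741749 ]
```

View pics/end.png

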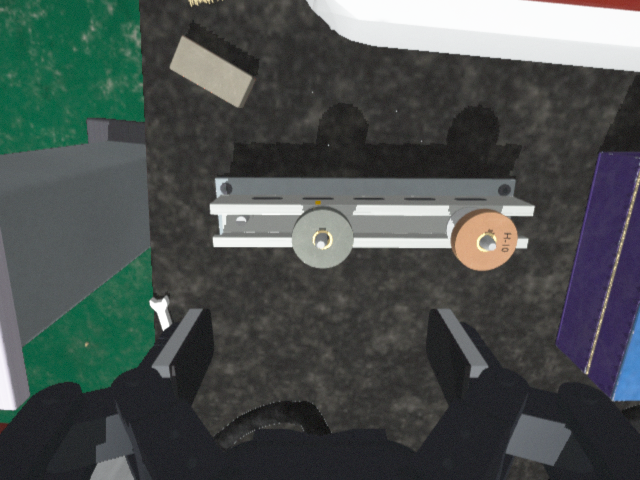

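The wheel sits flat at (322,238). Its top is at 108.8 mm against 108.7 mm expected, so it is fully home on the shoulder.

```bash
python3 -c "
from bench import *
print(hand_in())"
```

```text
the job is handed in; nothing more can be done
None
```

The job is handed in at about 52 s: the spindle is caught across the channel about 3 mm from the yellow mark and the grey wheel sits flat and fully home on its shoulder; the verdict was not returned.

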